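# Draw out the drip tray under the cell stack with the pull hook

## Task

Take the pull hook from its rest, drop its prong into the finger hole of the drip tray under the electrolysis cell stack and draw the tray out past its catch, gently, until you feel it come up firmly against its end stop. Then unhook, leave the tray out and lay the hook back in its rest as it lay before. The stack is live: keep the gripper itself off stack and tray, never haul on the tray (25 N bends it), and do not disturb the other things on the bench.

Things in the scene. Friction and masses are not known exactly. Their poses are not given: they have to be found in the camera images.
- hook_grip (a point): Centre of the black handle of the loose pull hook (120 g): a flat-sided bar 100 mm long (x), 22 wide (y), 24 high (z), to be grasped across y. From its +x end an 8 mm steel rod runs on along the axis to x = 122 mm and bends down into the prong, from (122, 0, 0) to the tip at (116, 0, -38) mm. Axes: x towards the prong, z up.
- hook_tip (a point): Lowest point of the hook's prong (8 mm diameter, rounded end), at (116, 0, -38) mm from hook_grip in the hook's axes; same axes as hook_grip. The prong leans slightly back so that it holds under the tab when pulled.
- rest_seat (a point): Where hook_grip is while the hook lies in its rest, 65 mm above the bench; axes as the hook lying there. The fixed white rest: base plate 8 mm thick, a post 36 mm behind the seat holds the handle in a U notch 28 mm wide (top 75 mm high), a post 75 mm ahead holds the rod in an upward V (top 84 mm high). Between them the handle is free for fingers down to the base plate.
- stand: Fixed stand with the cell stack. Origin on the bench under the middle of its front edge; x points from the front (the tray's side) to the back, z up. Base plate 250 x 250 mm (x 0 to 250), top 74 mm above the bench; on it, about x = 125 mm, the round stack, 200 mm in diameter, with 12 spring columns, 208 mm high in all. A brass terminal tab stands at y = 37 to 87 mm, from x = 4 mm.
- tray_hole (a point): Centre of the finger hole, on the upper face of the tray's level front tab, 45 mm above the bench. Hole 22 mm in diameter; tab 5 mm thick, 56 mm wide, ending 26 mm in front of the hole; the tray's front wall (170 mm wide, top 54 mm above the bench) is 24 mm behind it. Free below the tab down to the bench. Axes as the stand's: the tray draws out along -x.
- tray (a joint): How far the drip tray is drawn out (m): 0 home (as at the start), growing outward. A ball catch holds it home: it takes about 8 to 12 N to get out and lets go within 8 mm; then the tray slides with about 3 N and stays where left. The firm end stop, unseen under the base plate, is set differently each time, at 52 to 97 mm: it can only be felt. Over 25 N bends the tray.
- runners: The two steel runners fixed under the stand's base plate, which carry the tray, its ball catch and its end stop. Origin and axes as the stand's; this pose says nothing of where the stop is set.
- washer_box_mid (a point): Bystander: open grey plastic box, 120 x 90 x 45 mm; point near its centre, 20 mm above its underside.
- wash_bottle_mid (a point): Bystander: white plastic bottle, 64 mm in diameter, 150 mm high, upright; point at half height.
- spanner_grip (a point): Bystander: steel spanner 170 mm long lying flat; point on its handle, x along it.
- spare_spring_mid (a point): Bystander: spare column of spring washers, 26 mm in diameter, 67 mm high, upright; point on its axis, 24 mm up.
Mind the look-alikes: they are no part of the job. What is shaped like the part that bears rest_seat but red or turquoise is not meant.

How it is judged (in metres and radians):
On the way, in this order (a step that is already met when the one before it is completed fails the run):
1. the prong of the hook is down through the finger hole of the tray, which is still home (z of hook_tip in the frame of tray_hole below -0.01 m and horizontal distance between hook_tip and tray_hole below 0.016 m and value of joint tray below 0.012 m), for 0.1 s.
2. the tray, drawn by the hook in its hole, presses against its end stop (value of joint tray above 0.045 m and z of hook_tip in the frame of tray_hole below -0.006 m and contact force between hook and tray above 0.5 N and contact force between tray and runners above 1.5 N), for 0.1 s.
At the end, for the whole second after the job is handed in: The tray has been drawn by the hook against its end stop and is still out by more than 45 mm; the hook lies still in its rest: handle centre within 12 mm of its seat, its axis within 0.12 rad of the seat's, prong down within 0.15 rad (value of joint tray above 0.045 m and distance between hook_grip and rest_seat below 0.012 m and angle between the x axis of hook_grip and the x axis of rest_seat, either way round below 0.12 rad and angle between hook_grip's own z axis and vertical below 0.15 rad and linear speed of hook below 0.02 m/s); the robot touches nothing.
It fails at once if the hook loads the tray with more than 25 N (contact force between hook and tray above 25 N).
It fails at once if the gripper or arm touches the tray or the live stack and its stand (contact force between any of the fingers, the arm and stand above 1 N).
It fails at once if a bystander (box, bottle, spanner, spare springs) is shifted by more than 30 mm (distance of any of washer_box_mid, wash_bottle_mid, spanner_grip, spare_spring_mid from where it was at the start of the episode above 0.03 m).
It also fails if it takes over 67 s, if anything falls off the work surface, if the arm or the gripper's body presses on something with over 40 N, if the wrist force passes 120 N, or if a joint passes its speed limit or range.

## Robot

A 6-joint arm with a two-finger parallel gripper is mounted at the origin on the work surface. World frame = base frame: x ahead of the robot, y to its left, z up, the work surface at z = 0. Lengths are in mm, angles in rad, forces in N, time in s.
With the tool pointing down it reaches from about 275 to 825 mm from the base axis. Payload 5.2 kg.
Tool frame: the origin (TCP) lies on the mounting face of the last link; the fingertips stand 186 mm ahead of it and the grasp point (between the pads) lies 167 mm ahead of it; z points along the fingers, y is the line along which they close (so a half turn about z gives the same grasp; the last joint's range is limited). The gripper opens to 93 mm and grips with 3 to 60 N. Pads are 15 mm wide; open, the fingers measure 128 mm over their backs; the gripper's body (75 mm by 188 mm) begins 65 mm behind the grasp point.
Start: joints at [1.051, 0.259, 1.535, -0, 1.348, -0.203], TCP at [171.319, 522.644, 404.753] pointing down, gripper open.
Joint ranges: [-3.14, 3.14], [-0.91, 2.08], [0.19, 2.58], [-1.22, 4.36], [0.22, 2.71], [-3.12, 3.12]. Speed limits (rad/s): [2.57, 2.57, 3.14, 3.14, 3.14, 3.14].

## Interface

Orientations are given as a unit quaternion [w, x, y, z].
In Python, from plant import arm gives the robot as it stands.
- The arm moves only by the tool move_arm, never from a script. Its argument "deltas" is a list of rows, each a list of 6 numbers: the shift along the tool's x, y, z in m, then the turn, a rotation vector about the tool's x, y, z in rad. In form: [[dx, dy, dz, rx, ry, rz], ...]. A call has exactly 8 rows; each row shifts and turns the commanded pose from where the row before left it, along the tool's axes as they then stand; what a row does not reach is not made up. A row lasts 1/10 s, in which the tool goes at most 50 mm and 8.59 degrees, less where a joint would pass 70% of its speed; a pose out of reach is approached as far as the arm can. A call with a gripper value outside its range is refused whole. "fingers" is the finger opening in m, from 0 to 0.093, set as the call begins (left out, the last holds). The fingers move at their own pace and stop on an object; "force" is the grip in N (left out, the last holds). Time passes only in rows, so rows that do not move let the fingers close, or fill a call up. It gives the time, the measured TCP pose, the force, the opening and the grip force at its end, in the units of the state.
- arm.get_obs(): the state, without advancing time (a new reading comes with each control period).
- arm.capture(name): name is "side" or "top"; returns a dict with "img" (480x640x3 uint8, red, green, blue), "fovy" (degrees; the focal length in pixels is half the picture's height over the tangent of half this angle, whatever the lens; pixels are square), "cx", "cy" (the principal point, pixels), "R" (3x3) and "t" (3): a world point X has camera coordinates R X + t. Camera axes: x right, y down, z forward; pixel columns grow to the right and rows downward; lengths in mm; the calibration is good to about 2 mm. A picture is of the moment at which its call begins. There is no depth.
- arm.finish_job(): hands the job in; it is judged then, once.
The state is a dict: "t": time; "joint_pos": joint angles; "joint_velocities": joint speeds; "joint_torque": joint torques, N m; "eef_pos": TCP position; "eef_rot": TCP orientation; "contact_force": force on the tool from outside, world axes, zero at the start; "ft_torque": the same for the moment, N m; "grip_width": finger opening in mm; "grasp_force": force on a finger pad.
Only numpy, scipy, OpenCV 4.12 (cv2) and the standard library are available. Lean on these libraries where they do the work, as an engineer would, in place of code of your own. Each camera call takes 0.05 s, during which the arm holds its last target. There are 200 camera calls.

## Working session

There is one attempt and no reset: what is moved stays moved. The work goes in short steps, Python scripts to look and compute and a tool call to move; the robot and the scene stay as the last step left them, time stands still between calls to the robot, and variables do not carry over. Pictures are saved under pics/ and viewed, at most 11 in all, crops included, and the job is handed in when it is done.

Besides the shell and the picture viewer there is one more tool, called after "Call:" as name(argument=value, ...) on one line, values as JSON. move_arm: Moves the arm, as the interface text tells. Its arguments: {"type":"object","properties":{"deltas":{"type":"array"},"fingers":{"type":"number"},"force":{"type":"number"}},"required":["deltas"]}

```bash
mkdir -p pics; python3 - <<'E'
from plant import arm
import cv2,pickle
o=arm.get_obs();print({k:o[k] for k in('t','eef_pos','eef_rot','contact_force','grip_width')})
for n in('side','top'):
    c=arm.capture(n);pickle.dump(c,open(n+'0.pkl','wb'));cv2.imwrite(f'pics/{n}0.png',c['img'][:,:,::-1]);print(n,c['fovy'],c['cx'],c['cy'],c['R'],c['t'])
E
```

```text
{'t': 0.0, 'eef_pos': array([171.19159935, 522.45889945, 403.92547825]), 'eef_rot': array([-3.37615360e-04,  1.57731395e-01,  9.87481640e-01, -8.38686323e-04]), 'contact_force': array([ 0.07392588, -0.80364939, -0.315734  ]), 'grip_width': 93.16160427626818}
side 43.834470196323004 320.81709903246997 242.45553177344715 [[ 0.89946824 -0.43691586  0.00783722]
 [-0.27849653 -0.58697033 -0.76020097]
 [ 0.33674408  0.68159399 -0.64964072]] [-468.24282078  198.91804293 1506.94937931]
top 55.21431989663065 319.5897116765998 239.01358246058587 [[ 0.00288982 -0.99985863 -0.01656406]
 [-0.9939979  -0.00106061 -0.10939405]
 [ 0.10936102  0.01678077 -0.99386044]] [ -11.83225506  496.96666075 1098.07079672]
```

View pics/top0.png

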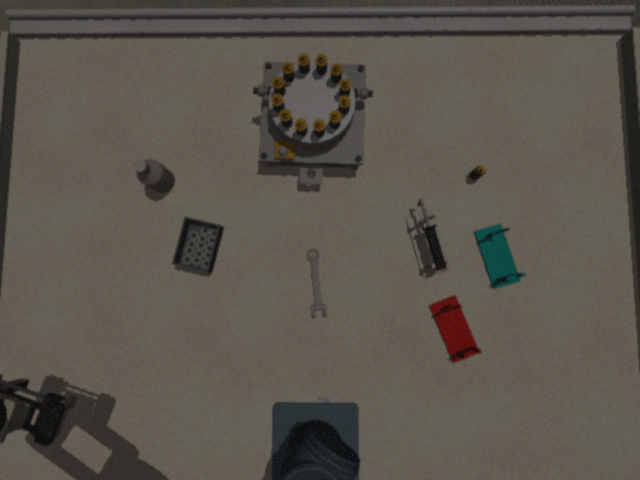

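View pics/side0.png

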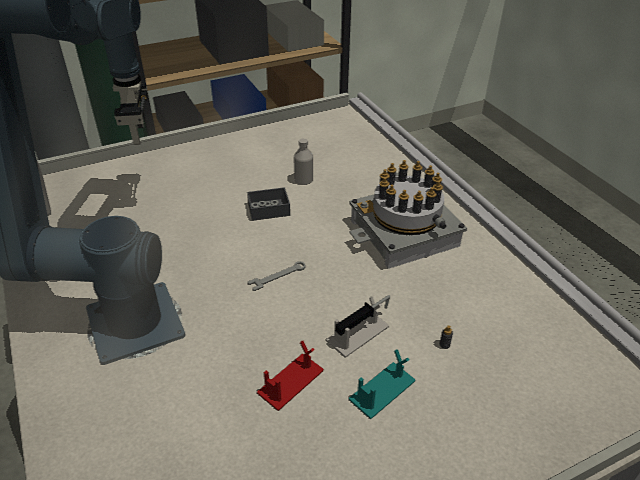

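The top view shows the hook handle at about (433,247) with its prong end near (420,203), and the tray tab at (311,177). In the side view the handle is at (357,319) and the tab at (358,236). Next I'll enlarge these spots.

```bash
cat > h.py <<'E'
import numpy as np,cv2,pickle
def ray(c,u,v):
    f=240/np.tan(np.radians(c['fovy'])/2)
    R=np.array(c['R']);d=R.T@np.array([(u-c['cx'])/f,(v-c['cy'])/f,1]);return -R.T@np.array(c['t']),d
def onz(c,u,v,z):
    o,d=ray(c,u,v);return o+d*(z-o[2])/d[2]
def proj(c,X):
    f=240/np.tan(np.radians(c['fovy'])/2);p=np.array(c['R'])@X+np.array(c['t']);return p[:2]/p[2]*f+[c['cx'],c['cy']]
def tri(c1,p1,c2,p2):
    o1,d1=ray(c1,*p1);o2,d2=ray(c2,*p2)
    s=np.linalg.lstsq(np.c_[d1,-d2],o2-o1,rcond=None)[0];a=o1+d1*s[0];b=o2+d2*s[1];return (a+b)/2,np.linalg.norm(a-b)
def crop(c,x,y,w,h,k):
    im=c['img'][y:y+h,x:x+w,::-1].astype(float);im=np.clip(im*1.6,0,255).astype('uint8')
    return cv2.resize(im,None,fx=k,fy=k,interpolation=cv2.INTER_CUBIC)
E
python3 - <<'E'
from h import *
t=pickle.load(open('top0.pkl','rb'));s=pickle.load(open('side0.pkl','rb'))
a=np.vstack([np.hstack([crop(t,395,195,66,50*1+30,6)[:300*1+180],]),])
a=crop(t,395,193,66,88,4);b=crop(t,278,150,66,44,6);c=crop(s,325,285,80,80,4);d=crop(s,335,215,60,44,6)
W=np.zeros((600,800,3),'uint8')
for im,x,y in((a,0,0),(c,280,0),(b,0,355),(d,405,330)):
    hh=min(im.shape[0],600-y);ww=min(im.shape[1],800-x);W[y:y+hh,x:x+ww]=im[:hh,:ww]
cv2.imwrite('pics/crops.png',W)
# handle mask top
g=t['img'].max(2).astype(int);m=np.zeros(g.shape,'uint8');m[220:275,415:455]=(g[220:275,415:455]<38)
n,l,st,ce=cv2.connectedComponentsWithStats(m);i=1+st[1:,4].argmax();print(st[i],ce[i])
r=cv2.minAreaRect(np.argwhere(l==i)[:,::-1].astype('float32'));print(r)
bx=cv2.boxPoints(r);print([onz(t,*p,77).round(1) for p in bx],onz(t,*r[0],77))
E
```

```text
[423 226  23  44 428] [434.45327103 247.42757009]
((434.4245300292969, 247.42784118652344), (43.75588607788086, 11.398810386657715), 73.44293212890625)
[array([ 517.5, -253. ,   77. ]), array([ 525.2, -278.6,   77. ]), array([ 427.1, -305. ,   77. ]), array([ 419.6, -279.6,   77. ])] [ 472.08302055 -279.13821042   77.        ]
```

View pics/crops.png

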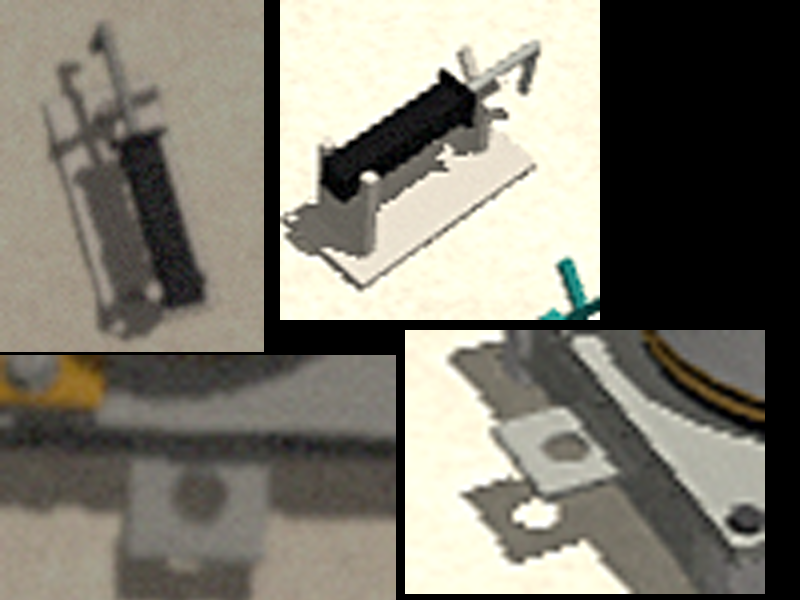

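The crops show the hole centre at about (311,173) in the top view and (361.5,234) in the side view. The handle lies in the white rest with its prong towards the stand.

```bash
python3 - <<'E'
from h import *
t=pickle.load(open('top0.pkl','rb'));s=pickle.load(open('side0.pkl','rb'))
# refine hole centre: darker blob within tab
def blob(c,x,y,r,sgn=1):
    g=cv2.cvtColor(c['img'],cv2.COLOR_RGB2GRAY).astype(int);p=cv2.resize(g[y-r:y+r+1,x-r:x+r+1].astype('float32'),None,fx=8,fy=8,interpolation=cv2.INTER_CUBIC)
    th,m=cv2.threshold(p.clip(0,255).astype('uint8'),0,1,cv2.THRESH_BINARY_INV+cv2.THRESH_OTSU)
    n,l,st,ce=cv2.connectedComponentsWithStats(m);i=l[4*(2*r+1),4*(2*r+1)];print(i,th,st[i])
    return (ce[i]+.5)/8-.5+[x-r,y-r]
pt=blob(t,311,173,7);ps=blob(s,362,234,6)
print(pt,ps,onz(t,*pt,45),onz(s,*ps,45),tri(t,pt,s,ps))
# tab front corners / sides via top crop
q=lambda x,y:((x+.5)/6-.5+278,(y-355+.5)/6-.5+150)
for p in((131,462),(266,462),(128,556),(264,560)):print('tab',onz(t,*q(*p),45).round(1))
# plate front edge: top z=74; fit dark->light boundary columns
g=cv2.cvtColor(t['img'],cv2.COLOR_RGB2GRAY).astype(int)
pts=[]
for u in list(range(305,360)):
    col=g[150:172,u].astype(float);d=np.diff(col);k=d.argmin();pts.append((u,150.5+k))
pts=np.array(pts);vx,vy,x0,y0=cv2.fitLine(pts.astype('float32'),cv2.DIST_HUBER,0,.01,.01).ravel();print(vx,vy,x0,y0)
A=onz(t,265,y0+(265-x0)*vy/vx,74);B=onz(t,360,y0+(360-x0)*vy/vx,74);print(A,B,'yaw',np.arctan2((A-B)[1],(A-B)[0])-np.pi/2)
# hook: mask triangulated in side
g=s['img'].max(2).astype(int);m=np.zeros(g.shape,'uint8');m[295:345,325:380]=(g[295:345,325:380]<45)
n,l,st,ce=cv2.connectedComponentsWithStats(m);i=1+st[1:,4].argmax();print(st[i],ce[i],onz(s,*ce[i],70))
bend=((103+.5)/4-.5+395,(28+.5)/4-.5+193);print('bend',onz(t,*bend,67)) 
sb=((538-280+.5)/4-.5+325,(43+.5)/4-.5+285);print(onz(s,*sb,67),tri(t,bend,s,sb))
# predicted handle top corners/bend check
yaw=.263;c=np.array([472,-279,65.]);e=np.array([np.cos(yaw),np.sin(yaw),0]);
for X in(c,c+50*e,c-50*e,c+124*e):print(proj(t,X),proj(s,X))
E
```

```text
1 61.0 [   0    0  120   96 6658]
3 87.0 [  15   32   64   39 1887]
[311.00820442 170.57868354] [361.45836645 234.04262719] [663.94185665  10.39960077  45.        ] [654.70730336  10.95699309  45.        ] (array([660.07835983,  11.8572006 ,  43.71631339]), np.float64(8.626516485355525))
tab [671.9  38.9  45. ]
tab [671.8 -16.4  45. ]
tab [632.7  39.9  45. ]
tab [631.  -15.6  45. ]
0.99964184 0.026762784 328.6 162.8
[679.72496667 119.86966131  74.        ] [ 673.07906258 -107.66165118   74.        ] yaw -0.029200442779809155
[335 303  39  33 501] [354.37724551 318.79241517] [ 470.3535863  -285.65720423   70.        ]
bend [ 587.10385862 -250.97519504   67.        ]
[ 587.3723116  -251.72121967   67.        ] (array([ 587.46132156, -251.19696718,   66.39503942]), np.float64(0.4978806628756406))
[433.1832474  247.92762717] [353.57158271 318.11314102]
[427.1740809 227.5941654] [368.44432967 308.19127776]
[439.25388772 268.46910045] [338.16833063 328.38891331]
[418.3913582  197.87570839] [389.53930656 294.11845873]
```

Call:
move_arm(deltas=[[-0.03, -0.037, 0, 0, 0, 0], [-0.03, -0.037, 0, 0, 0, 0], [-0.03, -0.037, 0, 0, 0, 0], [-0.03, -0.037, 0, 0, 0, 0], [-0.03, -0.037, 0, 0, 0, 0], [-0.03, -0.037, 0, 0, 0, 0], [-0.03, -0.037, 0, 0, 0, 0], [-0.03, -0.037, 0, 0, 0, 0]], fingers=0.093)

```text
t: 0.9
eef_pos: [307.0, 164.9, 404.7]
eef_rot: [0.0, 0.157, 0.988, 0.0]
contact_force: [1.1, 0.6, 0.1]
grip_width: 93.1
grasp_force: 0.0
```

Call:
move_arm(deltas=[[-0.03, -0.037, 0, 0, 0, 0], [-0.03, -0.037, 0, 0, 0, 0], [-0.03, -0.037, 0, 0, 0, 0], [-0.03, -0.037, 0, 0, 0, 0], [-0.03, -0.037, 0, 0, 0, 0], [-0.03, -0.037, 0, 0, 0, 0], [-0.03, -0.037, 0, 0, 0, 0], [-0.03, -0.037, 0, 0, 0, 0]])

```text
t: 1.7
eef_pos: [443.2, -191.5, 404.4]
eef_rot: [-0.0, 0.158, 0.987, 0.0]
contact_force: [-0.1, 0.9, 0.3]
grip_width: 93.1
grasp_force: 0.0
```

Call:
move_arm(deltas=[[-0.027, -0.04, 0, 0, 0, 0], [-0.027, -0.04, 0, 0, 0, 0], [0, 0, 0.025, 0, 0, -0.145], [0, 0, 0.025, 0, 0, -0.145], [0, 0, 0.025, 0, 0, -0.145], [0, 0, 0.025, 0, 0, -0.145], [0, 0, 0, 0, 0, 0], [0, 0, 0, 0, 0, 0]])

```text
t: 2.5
eef_pos: [469.4, -282.3, 304.7]
eef_rot: [-0.0, -0.129, 0.992, 0.001]
contact_force: [0.9, -0.1, 0.6]
grip_width: 92.9
grasp_force: 0.0
```

Call:
move_arm(deltas=[[0, 0, 0.012, 0, 0, 0], [0, 0, 0.012, 0, 0, 0], [0, 0, 0.012, 0, 0, 0], [0, 0, 0.012, 0, 0, 0], [0, 0, 0.012, 0, 0, 0], [0, 0, 0.012, 0, 0, 0], [0, 0, 0, 0, 0, 0], [0, 0, 0, 0, 0, 0]])

```text
t: 3.3
eef_pos: [469.4, -282.3, 232.3]
eef_rot: [-0.0, -0.131, 0.991, 0.0]
contact_force: [-0.0, -0.3, -0.0]
grip_width: 92.9
grasp_force: 0.0
```

```bash
python3 - <<'E'
from plant import arm
from h import *
o=arm.get_obs();print(o['t'],o['eef_pos'],o['contact_force'])
t=arm.capture('top');s=arm.capture('side')
W=np.hstack([crop(t,385,180,80,100,5),crop(s,310,270,80,100,5)])[:600,:800];cv2.imwrite('pics/g1.png',W)
E
```

```text
3.3 [ 469.38803385 -282.26402699  232.33623909] [-0.02334924 -0.34231791 -0.02126481]
```

View pics/g1.png

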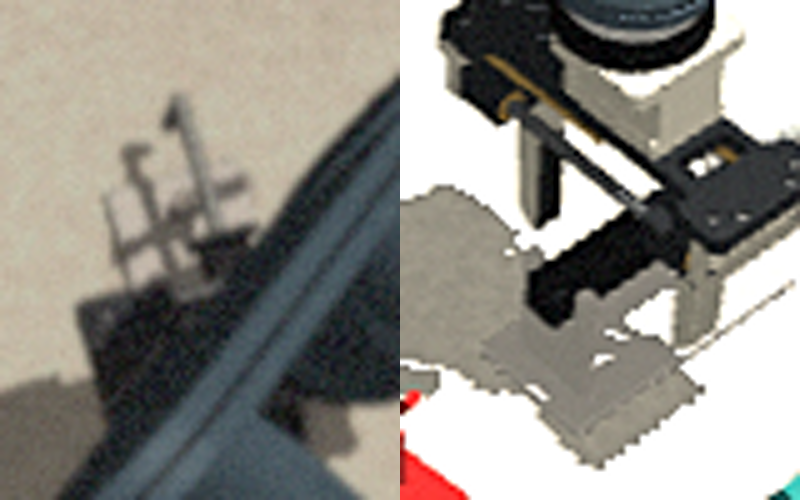

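The fingers straddle the handle in both views, so I'm closing and lifting.

Call:
move_arm(deltas=[[0, 0, 0, 0, 0, 0], [0, 0, 0, 0, 0, 0], [0, 0, 0, 0, 0, 0], [0, 0, 0, 0, 0, 0], [0, 0, 0, 0, 0, 0], [0, 0, 0, 0, 0, 0], [0, 0, 0, 0, 0, 0], [0, 0, 0, 0, 0, 0]], fingers=0.0, force=45)

```text
t: 4.2
eef_pos: [469.4, -282.3, 232.8]
eef_rot: [0.0, -0.131, 0.991, -0.0]
contact_force: [0.2, -0.1, 1.1]
grip_width: 33.7
grasp_force: 0.0
```

Call:
move_arm(deltas=[[0, 0, -0.005, 0, 0, 0], [0, 0, -0.01, 0, 0, 0], [0, 0, -0.01, 0, 0, 0], [0, 0, -0.01, 0, 0, 0], [0, 0, -0.01, 0, 0, 0], [0, 0, -0.01, 0, 0, 0], [0, 0, -0.005, 0, 0, 0], [0, 0, 0, 0, 0, 0]])

```text
t: 5.0
eef_pos: [469.6, -282.4, 293.8]
eef_rot: [0.001, -0.131, 0.991, -0.001]
contact_force: [0.2, -0.3, -1.0]
grip_width: 21.7
grasp_force: 45.0
```

The fingers were still closing when the lift began, so I need to check the hold.

```bash
python3 - <<'E'
from plant import arm
from h import *
t=arm.capture('top');s=arm.capture('side');pickle.dump((t,s),open('g2.pkl','wb'));print(arm.get_obs()['contact_force'])
W=np.hstack([crop(t,385,180,80,100,5),crop(s,310,230,80,100,5)])[:600,:800];cv2.imwrite('pics/g2.png',W)
E
```

```text
[-0.09777439  0.65499761 -0.89930888]
```

View pics/g2.png

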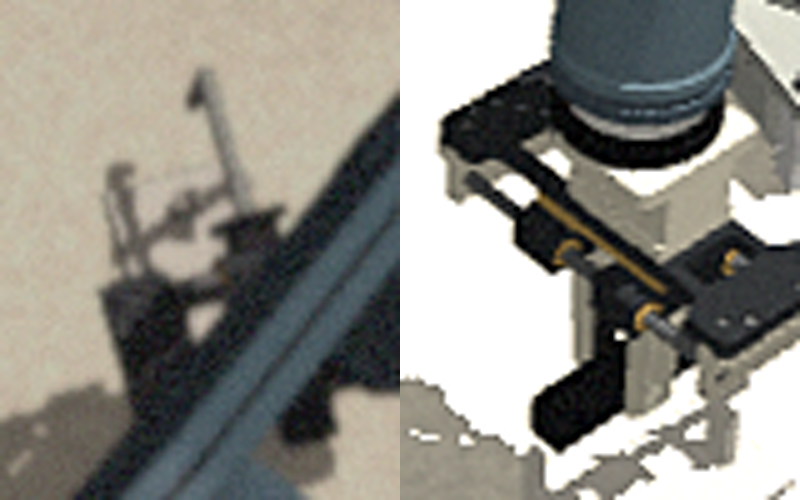

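The hook is held and level, with its bend at crop (205,72) in the top view and the back end of the handle at crop (535–560,400–450) in the side view. Next I'll compute its pose in the grip.

```bash
python3 - <<'E'
from plant import arm
from h import *
t,s=pickle.load(open('g2.pkl','rb'));ps=.263;c=np.array([469.6,-282.4,126.8])
e=np.array([np.cos(ps),np.sin(ps),0]);n=np.array([-e[1],e[0],0])
def pl(cam,p,off):
    o,d=ray(cam,*p);X=o+d*((c+off*n-o)@n)/(d@n);return (X-c)@e,X[2]-c[2]
print('exp -50,-12',pl(s,(341.6,319.6),-11));print('exp -50,+12',pl(s,(336.3,309.6),11))
b=(425.6,194.0)
for z in(100,110,115,120,127,135):
    X=onz(t,*b,z+4);print(z,(X-c)@e,(X-c)@n)
for dz in(0,-5,-10,-15):
    print(dz,[proj(s,c+dz*np.array([0,0,1])-50*e+o*n+z*np.array([0,0,1])).round(1) for o,z in((-11,-12),(11,12),(11,-12),(-11,12))],proj(t,c+e*124+[0,0,dz+3]))
E
```

```text
exp -50,-12 (np.float64(-50.1678284196633), np.float64(-17.209690458148586))
exp -50,+12 (np.float64(-47.13749729730555), np.float64(-3.7789981915424704))
100 126.04019660125454 -6.214535552690047
110 124.57375231182117 -3.573455800529733
115 123.84053016710455 -2.252915924449635
120 123.10730802238791 -0.9323760483694816
127 122.0807970197846 0.9163797781426757
135 120.90764158823792 3.029243579870904
0 [array([341.7, 318. ]), array([335.5, 305.5]), array([335.3, 312.6]), array([342. , 310.8])] [425.6378809 193.1936799]
-5 [array([341.7, 319.5]), array([335.5, 307. ]), array([335.2, 314.1]), array([342. , 312.4])] [425.16511576 193.65652744]
-10 [array([341.6, 321. ]), array([335.4, 308.5]), array([335.2, 315.6]), array([341.9, 313.9])] [424.69687176 194.1149487 ]
-15 [array([341.5, 322.4]), array([335.4, 310. ]), array([335.1, 317. ]), array([341.8, 315.4])] [424.23308434 194.56900686]
```

Call:
move_arm(deltas=[[0, 0, 0, 0, 0, 0.1], [0, 0, 0, 0, 0, 0.1], [0, 0, 0, 0, 0, 0.092], [-0.007, 0.036, 0, 0, 0, 0], [-0.007, 0.036, 0, 0, 0, 0], [-0.007, 0.036, 0, 0, 0, 0], [-0.007, 0.036, 0, 0, 0, 0], [-0.007, 0.036, 0, 0, 0, 0]], force=60)

```text
t: 5.9
eef_pos: [509.5, -101.9, 292.1]
eef_rot: [-0.001, 0.015, 1.0, 0.0]
contact_force: [-0.2, -0.4, -0.9]
grip_width: 21.6
grasp_force: 60.0
```

Call:
move_arm(deltas=[[-0.007, 0.036, 0, 0, 0, 0], [-0.007, 0.036, 0, 0, 0, 0], [-0.007, 0.027, 0, 0, 0, 0], [-0.006, 0.02, 0, 0, 0, 0], [0, 0, 0, 0, 0, 0], [0, 0, 0, 0, 0, 0], [0, 0, 0, 0, 0, 0], [0, 0, 0, 0, 0, 0]])

```text
t: 6.7
eef_pos: [539.8, 13.8, 292.6]
eef_rot: [-0.0, 0.015, 1.0, -0.0]
contact_force: [-0.0, 0.1, -1.0]
grip_width: 21.5
grasp_force: 60.0
```

```bash
python3 - <<'E'
from plant import arm
from h import *
t=arm.capture('top');s=arm.capture('side');pickle.dump((t,s),open('g3.pkl','wb'));o=arm.get_obs();print(o['eef_pos'],o['eef_rot'],o['contact_force'])
W=np.zeros((600,800,3),'uint8');W[:,:390]=crop(t,278,145,65,100,6);W[:,400:]=crop(s,325,185,50,75,8);cv2.imwrite('pics/g3.png',W)
E
```

```text
[539.8599166   13.9175545  292.71942371] [-8.96807001e-05  1.51103355e-02  9.99885828e-01 -3.82725382e-05] [ 0.65426882  0.73805207 -0.62836434]
```

View pics/g3.png

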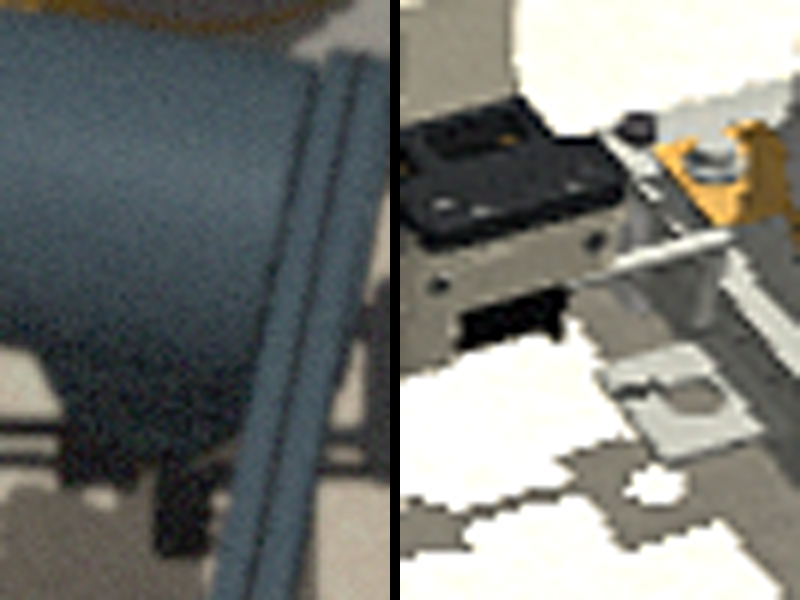

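The top view is blocked by the arm. In the side view the prong runs from the bend at crop (730,235) to the tip at (705,322), and the hole centre is at (695,395).

```bash
python3 - <<'E'
from h import *
t,s=pickle.load(open('g3.pkl','rb'));ps=-.030
c=np.array([539.8,13.9,125.7]);e=np.array([np.cos(ps),np.sin(ps),0]);n=np.array([-e[1],e[0],0])
q=lambda x,y:((x-400+.5)/8-.5+325,(y+.5)/8-.5+185)
for name,p in(('tip(116,-38)',(705,326)),('bend(126,0+4)',(732,230)),('rod start50',(570,285))):
    o,d=ray(s,*q(*p));X=o+d*((c-o)@n)/(d@n);print(name,(X-c)@e,X[2]-c[2],X)
for dz in(0,-6,-10):print(dz,proj(s,c+116*e+[0,0,dz-38]),proj(s,c+126*e+[0,0,dz+2]))
print(q(705,326),q(732,230))
for p in((695,395),(664,397),(725,393),(611,375),(672,455),(700,345),(762,430)):print(onz(s,*q(*p),45).round(1))
E
```

```text
tip(116,-38) 116.72058720981875 -48.85065551083285 [656.46806688  10.3989076   76.84934449]
bend(126,0+4) 124.86515730098036 -8.56577534525691 [664.60897219  10.15460715 117.13422465]
rod start50 62.292785210050575 -13.11983924101203 [602.06475556  12.03149675 112.58016076]
0 [362.66564646 222.3725107 ] [366.64326068 210.19647038]
-6 [362.55197714 224.03682763] [366.51868187 211.91229328]
-10 [362.47648985 225.14209294] [366.43595405 213.05170287]
(362.6875, 225.3125) (366.0625, 213.3125)
[654.9  11.4  45. ]
[644.3  15.2  45. ]
[665.1   7.8  45. ]
[633.   34.2  45. ]
[631.6 -14.2  45. ]
[670.2  35.5  45. ]
[667.  -15.8  45. ]
```

Call:
move_arm(deltas=[[0, 0.001, 0.006, 0, 0, 0], [0, 0, 0.006, 0, 0, 0], [0, 0, 0.006, 0, 0, 0], [0, 0, 0.006, 0, 0, 0], [0, 0, 0.004, 0, 0, 0], [0, 0, 0.002, 0, 0, 0], [0, 0, 0, 0, 0, 0], [0, 0, 0, 0, 0, 0]])

```text
t: 7.6
eef_pos: [540.1, 15.8, 262.9]
eef_rot: [0.0, 0.014, 1.0, -0.0]
contact_force: [-0.5, 0.3, -0.0]
grip_width: 21.5
grasp_force: 60.0
```

```bash
python3 - <<'E'
from plant import arm
from h import *
s=arm.capture('side');pickle.dump(s,open('g4.pkl','wb'));o=arm.get_obs();print(o['eef_pos'],o['contact_force'])
cv2.imwrite('pics/g4.png',crop(s,340,205,50,45,12))
E
```

```text
[540.16194107  15.82212155 262.98039885] [-0.45264343 -0.29034913 -1.28766697]
```

View pics/g4.png

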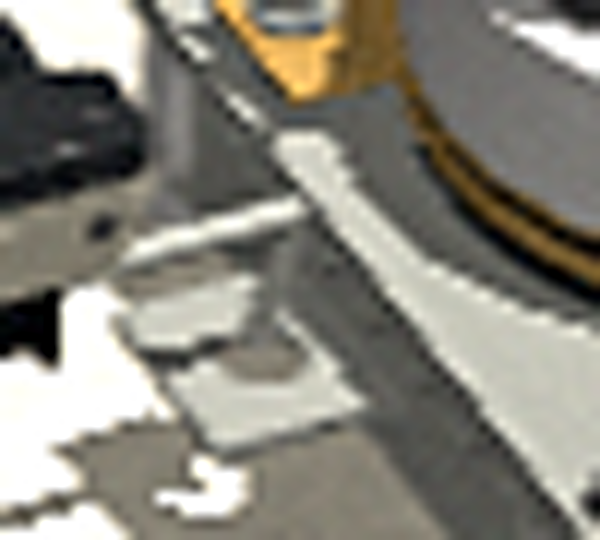

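The tip is at crop (265,340), just above the hole, which is centred at about (265,358). I'll lower it gently.

Call:
move_arm(deltas=[[0, -0.001, 0.001, 0, 0, 0], [0, 0, 0.001, 0, 0, 0], [0, 0, 0.001, 0, 0, 0], [0, 0, 0.001, 0, 0, 0], [0, 0, 0.001, 0, 0, 0], [0, 0, 0.001, 0, 0, 0], [0, 0, 0, 0, 0, 0], [0, 0, 0, 0, 0, 0]])

```text
t: 8.45
eef_pos: [540.0, 14.8, 256.7]
eef_rot: [-0.0, 0.014, 1.0, 0.0]
contact_force: [0.5, -0.5, 0.2]
grip_width: 21.5
grasp_force: 60.0
```

Call:
move_arm(deltas=[[0, 0, 0.002, 0, 0, 0], [0, 0, 0.002, 0, 0, 0], [0, 0, 0.002, 0, 0, 0], [0, 0, 0.002, 0, 0, 0], [0, 0, 0.002, 0, 0, 0], [0, 0, 0.001, 0, 0, 0], [0, 0, 0, 0, 0, 0], [0, 0, 0, 0, 0, 0]])

```text
t: 9.25
eef_pos: [540.0, 14.8, 245.7]
eef_rot: [-0.0, 0.014, 1.0, 0.0]
contact_force: [0.2, -0.1, -1.1]
grip_width: 21.7
grasp_force: 60.0
```

```bash
python3 - <<'E'
from plant import arm
from h import *
s=arm.capture('side');o=arm.get_obs();print(o['eef_pos'],o['contact_force'],o['ft_torque'])
cv2.imwrite('pics/g5.png',crop(s,340,205,50,45,12))
E
```

```text
[540.04755659  14.82547389 245.8241625 ] [ 0.01729205  0.28341176 -0.70445465] [ 0.05545773  0.04929091 -0.0346235 ]
```

View pics/g5.png

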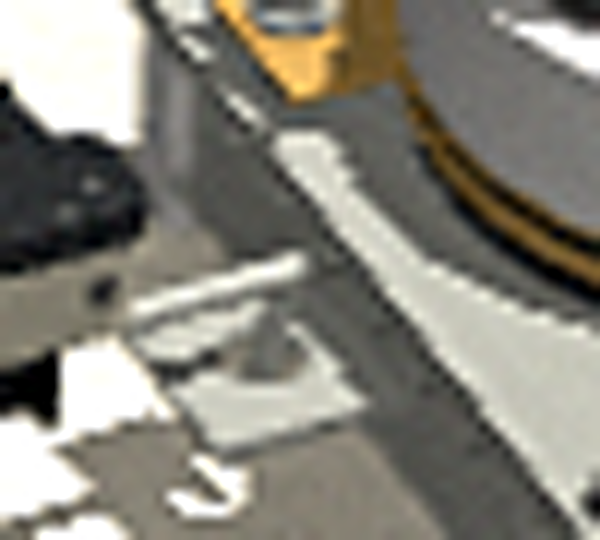

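The prong is inside the hole and nothing is pressing. I'll go a little deeper, then start pulling gently.

Call:
move_arm(deltas=[[0, 0, 0.001, 0, 0, 0], [0, 0, 0.001, 0, 0, 0], [0.001, 0, 0, 0, 0, 0], [0.001, 0, 0, 0, 0, 0], [0.001, 0, 0, 0, 0, 0], [0.001, 0, 0, 0, 0, 0], [0, 0, 0, 0, 0, 0], [0, 0, 0, 0, 0, 0]])

```text
t: 10.1
eef_pos: [536.0, 14.9, 243.8]
eef_rot: [0.0, 0.014, 1.0, -0.0]
contact_force: [0.3, -0.3, -1.2]
grip_width: 21.4
grasp_force: 60.0
```

Call:
move_arm(deltas=[[0.0005, 0, 0, 0, 0, 0], [0.0005, 0, 0, 0, 0, 0], [0.0005, 0, 0, 0, 0, 0], [0.0005, 0, 0, 0, 0, 0], [0, 0, 0, 0, 0, 0], [0, 0, 0, 0, 0, 0], [0, 0, 0, 0, 0, 0], [0, 0, 0, 0, 0, 0]])

```text
t: 10.9
eef_pos: [534.0, 15.0, 243.8]
eef_rot: [0.0, 0.014, 1.0, -0.0]
contact_force: [-0.1, 0.4, -1.8]
grip_width: 21.2
grasp_force: 60.0
```

Call:
move_arm(deltas=[[0.0005, 0, 0, 0, 0, 0], [0.0005, 0, 0, 0, 0, 0], [0.0005, 0, 0, 0, 0, 0], [0.0005, 0, 0, 0, 0, 0], [0, 0, 0, 0, 0, 0], [0, 0, 0, 0, 0, 0], [0, 0, 0, 0, 0, 0], [0, 0, 0, 0, 0, 0]])

```text
t: 11.7
eef_pos: [532.2, 15.0, 243.8]
eef_rot: [0.0, 0.014, 1.0, -0.0]
contact_force: [1.2, 0.5, -1.9]
grip_width: 21.5
grasp_force: 60.0
```

Call:
move_arm(deltas=[[0.0005, 0, 0, 0, 0, 0], [0.0005, 0, 0, 0, 0, 0], [0.0005, 0, 0, 0, 0, 0], [0.0005, 0, 0, 0, 0, 0], [0, 0, 0, 0, 0, 0], [0, 0, 0, 0, 0, 0], [0, 0, 0, 0, 0, 0], [0, 0, 0, 0, 0, 0]])

```text
t: 12.5
eef_pos: [530.4, 15.0, 243.9]
eef_rot: [0.001, 0.014, 1.0, -0.0]
contact_force: [4.3, 0.1, -2.9]
grip_width: 21.6
grasp_force: 60.0
```

Call:
move_arm(deltas=[[0.0005, 0, 0, 0, 0, 0], [0.0005, 0, 0, 0, 0, 0], [0.0005, 0, 0, 0, 0, 0], [0.0005, 0, 0, 0, 0, 0], [0.0005, 0, 0, 0, 0, 0], [0.0005, 0, 0, 0, 0, 0], [0, 0, 0, 0, 0, 0], [0, 0, 0, 0, 0, 0]])

```text
t: 13.3
eef_pos: [528.4, 15.0, 244.1]
eef_rot: [0.002, 0.014, 1.0, -0.0]
contact_force: [8.8, 0.2, -5.3]
grip_width: 21.6
grasp_force: 60.0
```

Call:
move_arm(deltas=[[0.0005, 0, 0, 0, 0, 0], [0.0005, 0, 0, 0, 0, 0], [0.0005, 0, 0, 0, 0, 0], [0.0005, 0, 0, 0, 0, 0], [0.0005, 0, 0, 0, 0, 0], [0.0005, 0, 0, 0, 0, 0], [0, 0, 0, 0, 0, 0], [0, 0, 0, 0, 0, 0]])

```text
t: 14.1
eef_pos: [524.4, 15.2, 243.9]
eef_rot: [0.001, 0.014, 1.0, -0.0]
contact_force: [5.8, 0.7, -4.5]
grip_width: 21.5
grasp_force: 60.0
```

Call:
move_arm(deltas=[[0.001, 0, 0, 0, 0, 0], [0.001, 0, 0, 0, 0, 0], [0.002, 0, 0, 0, 0, 0], [0.002, 0, 0, 0, 0, 0], [0.003, 0, 0, 0, 0, 0], [0.003, 0, 0, 0, 0, 0], [0.003, 0, 0, 0, 0, 0], [0.003, 0, 0, 0, 0, 0]])

```text
t: 14.9
eef_pos: [505.7, 15.8, 243.8]
eef_rot: [-0.0, 0.014, 1.0, 0.0]
contact_force: [2.9, -0.4, -1.1]
grip_width: 21.7
grasp_force: 60.0
```

Call:
move_arm(deltas=[[0.003, 0, 0, 0, 0, 0], [0.003, 0, 0, 0, 0, 0], [0.003, 0, 0, 0, 0, 0], [0.003, 0, 0, 0, 0, 0], [0.003, 0, 0, 0, 0, 0], [0.002, 0, 0, 0, 0, 0], [0.001, 0, 0, 0, 0, 0], [0, 0, 0, 0, 0, 0]])

```text
t: 15.7
eef_pos: [487.8, 16.3, 243.7]
eef_rot: [-0.0, 0.014, 1.0, 0.0]
contact_force: [1.9, -0.2, -1.2]
grip_width: 21.4
grasp_force: 60.0
```

```bash
python3 - <<'E'
from plant import arm
from h import *
s=arm.capture('side');o=arm.get_obs();print(o['eef_pos'],o['contact_force'],o['ft_torque'])
cv2.imwrite('pics/g6.png',crop(s,310,205,75,55,10))
E
```

```text
[487.79615897  16.3385461  243.71560491] [ 2.28917874  0.72491457 -1.26987912] [ 0.03729701 -0.36215864  0.0083134 ]
```

View pics/g6.png

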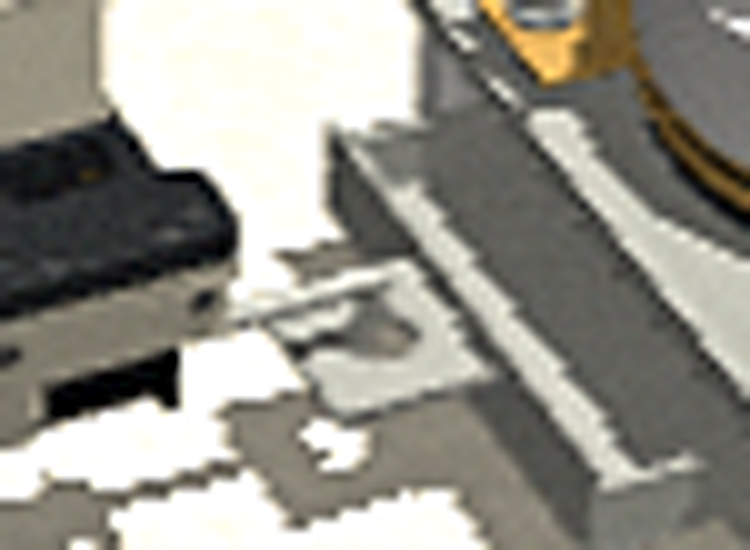

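The tray is out about 45 mm with the prong still in the hole. Now I'll creep forward, reading the force at each step.

Call:
move_arm(deltas=[[0.0005, 0, 0, 0, 0, 0], [0.0005, 0, 0, 0, 0, 0], [0.0005, 0, 0, 0, 0, 0], [0.0005, 0, 0, 0, 0, 0], [0.0005, 0, 0, 0, 0, 0], [0.0005, 0, 0, 0, 0, 0], [0, 0, 0, 0, 0, 0], [0, 0, 0, 0, 0, 0]])

```text
t: 16.55
eef_pos: [484.9, 16.4, 243.7]
eef_rot: [-0.0, 0.014, 1.0, 0.0]
contact_force: [2.8, 0.0, -0.6]
grip_width: 21.2
grasp_force: 60.0
```

Call:
move_arm(deltas=[[0.0005, 0, 0, 0, 0, 0], [0.0005, 0, 0, 0, 0, 0], [0.0005, 0, 0, 0, 0, 0], [0.0005, 0, 0, 0, 0, 0], [0.0005, 0, 0, 0, 0, 0], [0.0005, 0, 0, 0, 0, 0], [0, 0, 0, 0, 0, 0], [0, 0, 0, 0, 0, 0]])

```text
t: 17.35
eef_pos: [481.9, 16.5, 243.8]
eef_rot: [-0.0, 0.014, 1.0, -0.0]
contact_force: [2.2, 0.7, -0.1]
grip_width: 21.1
grasp_force: 60.0
```

Call:
move_arm(deltas=[[0.0005, 0, 0, 0, 0, 0], [0.0005, 0, 0, 0, 0, 0], [0.0005, 0, 0, 0, 0, 0], [0.0005, 0, 0, 0, 0, 0], [0.0005, 0, 0, 0, 0, 0], [0.0005, 0, 0, 0, 0, 0], [0, 0, 0, 0, 0, 0], [0, 0, 0, 0, 0, 0]])

```text
t: 18.15
eef_pos: [478.9, 16.6, 243.7]
eef_rot: [-0.0, 0.014, 1.0, 0.0]
contact_force: [2.0, 0.3, -1.6]
grip_width: 21.7
grasp_force: 60.0
```

Call:
move_arm(deltas=[[0.0005, 0, 0, 0, 0, 0], [0.0005, 0, 0, 0, 0, 0], [0.0005, 0, 0, 0, 0, 0], [0.0005, 0, 0, 0, 0, 0], [0.0005, 0, 0, 0, 0, 0], [0.0005, 0, 0, 0, 0, 0], [0, 0, 0, 0, 0, 0], [0, 0, 0, 0, 0, 0]])

```text
t: 18.95
eef_pos: [475.9, 16.7, 243.7]
eef_rot: [-0.0, 0.014, 1.0, 0.0]
contact_force: [2.1, -0.2, -1.0]
grip_width: 21.4
grasp_force: 60.0
```

Call:
move_arm(deltas=[[0.0005, 0, 0, 0, 0, 0], [0.0005, 0, 0, 0, 0, 0], [0.0005, 0, 0, 0, 0, 0], [0.0005, 0, 0, 0, 0, 0], [0.0005, 0, 0, 0, 0, 0], [0.0005, 0, 0, 0, 0, 0], [0, 0, 0, 0, 0, 0], [0, 0, 0, 0, 0, 0]])

```text
t: 19.75
eef_pos: [472.9, 16.8, 243.7]
eef_rot: [-0.0, 0.014, 1.0, 0.0]
contact_force: [3.0, 0.3, -1.7]
grip_width: 21.6
grasp_force: 60.0
```

Call:
move_arm(deltas=[[0.0005, 0, 0, 0, 0, 0], [0.0005, 0, 0, 0, 0, 0], [0.0005, 0, 0, 0, 0, 0], [0.0005, 0, 0, 0, 0, 0], [0.0005, 0, 0, 0, 0, 0], [0.0005, 0, 0, 0, 0, 0], [0, 0, 0, 0, 0, 0], [0, 0, 0, 0, 0, 0]])

```text
t: 20.55
eef_pos: [469.9, 16.8, 243.7]
eef_rot: [-0.0, 0.014, 1.0, 0.0]
contact_force: [2.3, 0.9, -1.8]
grip_width: 21.8
grasp_force: 60.0
```

Call:
move_arm(deltas=[[0.0005, 0, 0, 0, 0, 0], [0.0005, 0, 0, 0, 0, 0], [0.0005, 0, 0, 0, 0, 0], [0.0005, 0, 0, 0, 0, 0], [0.0005, 0, 0, 0, 0, 0], [0.0005, 0, 0, 0, 0, 0], [0, 0, 0, 0, 0, 0], [0, 0, 0, 0, 0, 0]])

```text
t: 21.35
eef_pos: [466.9, 16.9, 243.7]
eef_rot: [-0.0, 0.014, 1.0, 0.0]
contact_force: [2.4, 0.8, -2.0]
grip_width: 21.7
grasp_force: 60.0
```

Call:
move_arm(deltas=[[0.0005, 0, 0, 0, 0, 0], [0.0005, 0, 0, 0, 0, 0], [0.0005, 0, 0, 0, 0, 0], [0.0005, 0, 0, 0, 0, 0], [0.0005, 0, 0, 0, 0, 0], [0.0005, 0, 0, 0, 0, 0], [0, 0, 0, 0, 0, 0], [0, 0, 0, 0, 0, 0]])

```text
t: 22.15
eef_pos: [463.9, 17.0, 243.7]
eef_rot: [-0.0, 0.014, 1.0, 0.0]
contact_force: [2.6, -0.5, -1.6]
grip_width: 21.5
grasp_force: 60.0
```

Call:
move_arm(deltas=[[0.0005, 0, 0, 0, 0, 0], [0.0005, 0, 0, 0, 0, 0], [0.0005, 0, 0, 0, 0, 0], [0.0005, 0, 0, 0, 0, 0], [0.0005, 0, 0, 0, 0, 0], [0.0005, 0, 0, 0, 0, 0], [0, 0, 0, 0, 0, 0], [0, 0, 0, 0, 0, 0]])

```text
t: 22.95
eef_pos: [460.9, 17.1, 243.8]
eef_rot: [-0.0, 0.014, 1.0, -0.0]
contact_force: [3.0, 1.0, -1.4]
grip_width: 21.4
grasp_force: 60.0
```

Call:
move_arm(deltas=[[0.0005, 0, 0, 0, 0, 0], [0.0005, 0, 0, 0, 0, 0], [0.0005, 0, 0, 0, 0, 0], [0.0005, 0, 0, 0, 0, 0], [0.0005, 0, 0, 0, 0, 0], [0.0005, 0, 0, 0, 0, 0], [0, 0, 0, 0, 0, 0], [0, 0, 0, 0, 0, 0]])

```text
t: 23.75
eef_pos: [457.9, 17.2, 243.7]
eef_rot: [-0.0, 0.014, 1.0, -0.0]
contact_force: [2.6, -0.1, -1.6]
grip_width: 21.7
grasp_force: 60.0
```

Call:
move_arm(deltas=[[0.0005, 0, 0, 0, 0, 0], [0.0005, 0, 0, 0, 0, 0], [0.0005, 0, 0, 0, 0, 0], [0.0005, 0, 0, 0, 0, 0], [0.0005, 0, 0, 0, 0, 0], [0.0005, 0, 0, 0, 0, 0], [0, 0, 0, 0, 0, 0], [0, 0, 0, 0, 0, 0]])

```text
t: 24.55
eef_pos: [454.9, 17.3, 243.7]
eef_rot: [-0.0, 0.014, 1.0, 0.0]
contact_force: [2.7, 0.1, -1.2]
grip_width: 21.4
grasp_force: 60.0
```

Call:
move_arm(deltas=[[0.0005, 0, 0, 0, 0, 0], [0.0005, 0, 0, 0, 0, 0], [0.0005, 0, 0, 0, 0, 0], [0.0005, 0, 0, 0, 0, 0], [0.0005, 0, 0, 0, 0, 0], [0.0005, 0, 0, 0, 0, 0], [0, 0, 0, 0, 0, 0], [0, 0, 0, 0, 0, 0]])

```text
t: 25.35
eef_pos: [451.9, 17.4, 243.7]
eef_rot: [-0.0, 0.014, 1.0, 0.0]
contact_force: [2.6, 0.4, -0.3]
grip_width: 21.7
grasp_force: 60.0
```

Call:
move_arm(deltas=[[0.0005, 0, 0, 0, 0, 0], [0.0005, 0, 0, 0, 0, 0], [0.0005, 0, 0, 0, 0, 0], [0.0005, 0, 0, 0, 0, 0], [0.0005, 0, 0, 0, 0, 0], [0.0005, 0, 0, 0, 0, 0], [0, 0, 0, 0, 0, 0], [0, 0, 0, 0, 0, 0]])

```text
t: 26.15
eef_pos: [448.9, 17.4, 243.7]
eef_rot: [-0.0, 0.014, 1.0, 0.0]
contact_force: [2.6, 0.1, -1.3]
grip_width: 21.7
grasp_force: 60.0
```

Call:
move_arm(deltas=[[0.0005, 0, 0, 0, 0, 0], [0.0005, 0, 0, 0, 0, 0], [0.0005, 0, 0, 0, 0, 0], [0.0005, 0, 0, 0, 0, 0], [0.0005, 0, 0, 0, 0, 0], [0.0005, 0, 0, 0, 0, 0], [0, 0, 0, 0, 0, 0], [0, 0, 0, 0, 0, 0]])

```text
t: 26.95
eef_pos: [447.2, 17.4, 244.1]
eef_rot: [0.002, 0.014, 1.0, -0.0]
contact_force: [7.5, 0.7, -4.2]
grip_width: 21.5
grasp_force: 60.0
```

The force has risen and the arm lags, so this is the stop. I'll press slightly more to confirm, then hold.

Call:
move_arm(deltas=[[0.0005, 0, 0, 0, 0, 0], [0.0005, 0, 0, 0, 0, 0], [0, 0, 0, 0, 0, 0], [0, 0, 0, 0, 0, 0], [0, 0, 0, 0, 0, 0], [0, 0, 0, 0, 0, 0], [0, 0, 0, 0, 0, 0], [0, 0, 0, 0, 0, 0]])

```text
t: 27.75
eef_pos: [446.8, 17.3, 244.2]
eef_rot: [0.003, 0.015, 1.0, -0.0]
contact_force: [10.9, 0.6, -7.5]
grip_width: 21.9
grasp_force: 60.0
```

Firm stop confirmed at 10.9 N. Next I ease off and lift out.

Call:
move_arm(deltas=[[-0.001, 0, 0, 0, 0, 0], [-0.001, 0, 0, 0, 0, 0], [-0.002, 0, 0, 0, 0, 0], [-0.002, 0, 0, 0, 0, 0], [-0.002, 0, 0, 0, 0, 0], [-0.001, 0, 0, 0, 0, 0], [0, 0, 0, 0, 0, 0], [0, 0, 0, 0, 0, 0]])

```text
t: 28.55
eef_pos: [453.9, 17.3, 243.7]
eef_rot: [-0.0, 0.014, 1.0, 0.0]
contact_force: [-0.5, -0.4, -0.6]
grip_width: 21.4
grasp_force: 60.0
```

Call:
move_arm(deltas=[[0, 0, -0.002, 0, 0, 0], [0, 0, -0.003, 0, 0, 0], [0, 0, -0.004, 0, 0, 0], [0, 0, -0.004, 0, 0, 0], [0, 0, -0.004, 0, 0, 0], [0, 0, -0.003, 0, 0, 0], [0, 0, 0, 0, 0, 0], [0, 0, 0, 0, 0, 0]])

```text
t: 29.35
eef_pos: [454.0, 17.3, 263.8]
eef_rot: [0.0, 0.014, 1.0, -0.0]
contact_force: [-1.3, 0.7, -1.6]
grip_width: 21.9
grasp_force: 60.0
```

Call:
move_arm(deltas=[[0, 0, -0.011, 0, 0, 0], [0, 0, -0.011, 0, 0, 0], [0, 0, -0.011, 0, 0, 0], [0, 0, -0.011, 0, 0, 0], [-0.003, -0.037, 0, 0, 0, 0], [-0.003, -0.037, 0, 0, 0, 0], [-0.003, -0.037, 0, 0, 0, 0], [-0.003, -0.037, 0, 0, 0, 0]])

```text
t: 30.15
eef_pos: [461.8, -132.3, 308.9]
eef_rot: [0.001, 0.014, 1.0, -0.0]
contact_force: [1.5, 0.6, -1.4]
grip_width: 21.6
grasp_force: 60.0
```

Call:
move_arm(deltas=[[-0.003, -0.038, 0, 0, 0, 0], [-0.003, -0.038, 0, 0, 0, 0], [-0.003, -0.038, 0, 0, 0, 0], [-0.003, -0.037, 0, 0, 0, 0], [0, 0, 0, 0, 0, -0.1], [0, 0, 0, 0, 0, -0.1], [0, 0, 0, 0, 0, -0.092], [0, 0, 0, 0, 0, 0]])

```text
t: 30.95
eef_pos: [469.4, -282.5, 308.5]
eef_rot: [0.0, -0.131, 0.991, -0.0]
contact_force: [-0.2, -0.7, -1.2]
grip_width: 21.6
grasp_force: 60.0
```

Call:
move_arm(deltas=[[0, 0, 0, 0, 0, 0], [0, 0, 0, 0, 0, 0], [0, 0, 0, 0, 0, 0], [0, 0, 0, 0, 0, 0], [0, 0, 0, 0, 0, 0], [0, 0, 0, 0, 0, 0], [0, 0, 0, 0, 0, 0], [0, 0, 0, 0, 0, 0]])

```text
t: 31.75
eef_pos: [469.4, -282.3, 307.7]
eef_rot: [-0.0, -0.131, 0.991, 0.0]
contact_force: [0.0, -0.2, -2.5]
grip_width: 21.5
grasp_force: 60.0
```

```bash
python3 - <<'E'
from plant import arm
from h import *
t=arm.capture('top');s=arm.capture('side');pickle.dump((t,s),open('g7.pkl','wb'));o=arm.get_obs();print(o['eef_pos'],o['eef_rot'],o['contact_force'])
W=np.hstack([crop(t,385,165,80,110,5),crop(s,325,240,80,110,5)])[:600,:800];cv2.imwrite('pics/g7.png',W)
E
```

```text
[ 469.41099852 -282.26023549  307.75403113] [-7.53786567e-07 -1.31211795e-01  9.91354359e-01  1.08223611e-05] [ 0.6326253  -0.17891207 -1.67039349]
```

View pics/g7.png

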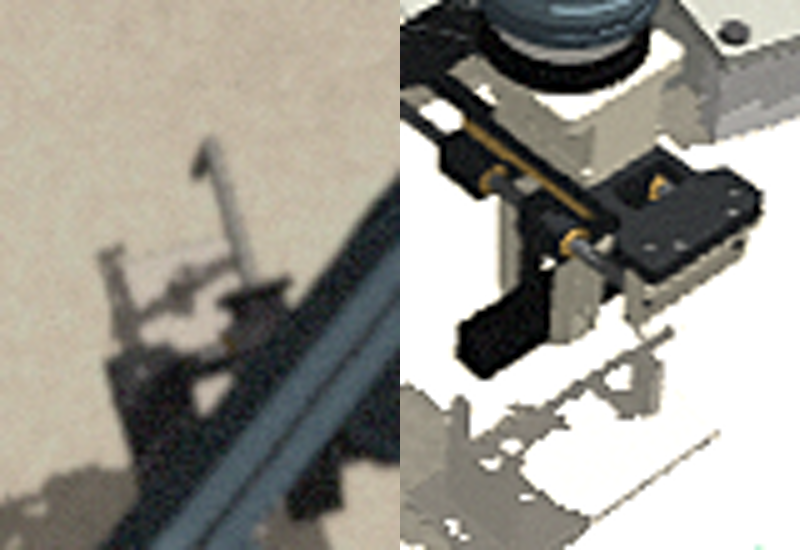

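The picture shows the hook level in the grip, unchanged since before the pull. I'll lower it to just above the seat.

Call:
move_arm(deltas=[[0, 0, 0.008, 0, 0, 0], [0, 0, 0.01, 0, 0, 0], [0, 0, 0.01, 0, 0, 0], [0, 0, 0.01, 0, 0, 0], [0, 0, 0.01, 0, 0, 0], [0, 0, 0.007, 0, 0, 0], [0, 0, 0.004, 0, 0, 0], [0, 0, 0, 0, 0, 0]])

```text
t: 32.65
eef_pos: [469.3, -282.2, 248.1]
eef_rot: [-0.0, -0.131, 0.991, 0.0]
contact_force: [-0.5, -0.4, -1.7]
grip_width: 21.4
grasp_force: 60.0
```

Call:
move_arm(deltas=[[0, 0, 0.001, 0, 0, 0], [0, 0, 0.001, 0, 0, 0], [0, 0, 0.001, 0, 0, 0], [0, 0, 0.001, 0, 0, 0], [0, 0, 0, 0, 0, 0], [0, 0, 0, 0, 0, 0], [0, 0, 0, 0, 0, 0], [0, 0, 0, 0, 0, 0]])

```text
t: 33.45
eef_pos: [469.4, -282.3, 244.8]
eef_rot: [0.0, -0.131, 0.991, -0.0]
contact_force: [0.4, -0.2, -1.2]
grip_width: 21.4
grasp_force: 60.0
```

Call:
move_arm(deltas=[[0, 0, 0.001, 0, 0, 0], [0, 0, 0, 0, 0, 0], [0, 0, 0.001, 0, 0, 0], [0, 0, 0, 0, 0, 0], [0, 0, 0, 0, 0, 0], [0, 0, 0, 0, 0, 0], [0, 0, 0, 0, 0, 0], [0, 0, 0, 0, 0, 0]])

```text
t: 34.25
eef_pos: [469.4, -282.3, 242.8]
eef_rot: [0.0, -0.131, 0.991, -0.0]
contact_force: [0.5, 0.5, -2.0]
grip_width: 21.6
grasp_force: 60.0
```

Call:
move_arm(deltas=[[0, 0, 0.001, 0, 0, 0], [0, 0, 0, 0, 0, 0], [0, 0, 0.001, 0, 0, 0], [0, 0, 0, 0, 0, 0], [0, 0, 0, 0, 0, 0], [0, 0, 0, 0, 0, 0], [0, 0, 0, 0, 0, 0], [0, 0, 0, 0, 0, 0]])

```text
t: 35.05
eef_pos: [469.4, -282.2, 241.2]
eef_rot: [0.0, -0.131, 0.991, -0.0]
contact_force: [-0.9, 1.7, 5.2]
grip_width: 21.3
grasp_force: 60.0
```

The hook is seated, so I release, wait for the fingers to open, and rise.

Call:
move_arm(deltas=[[0, 0, 0, 0, 0, 0], [0, 0, 0, 0, 0, 0], [0, 0, 0, 0, 0, 0], [0, 0, 0, 0, 0, 0], [0, 0, 0, 0, 0, 0], [0, 0, 0, 0, 0, 0], [0, 0, 0, 0, 0, 0], [0, 0, 0, 0, 0, 0]], fingers=0.08)

```text
t: 35.85
eef_pos: [469.4, -282.3, 240.8]
eef_rot: [0.0, -0.131, 0.991, -0.0]
contact_force: [-0.9, -0.8, -0.5]
grip_width: 78.7
grasp_force: 0.0
```

Call:
move_arm(deltas=[[0, 0, 0, 0, 0, 0], [0, 0, 0, 0, 0, 0], [0, 0, -0.005, 0, 0, 0], [0, 0, -0.01, 0, 0, 0], [0, 0, -0.015, 0, 0, 0], [0, 0, -0.02, 0, 0, 0], [0, 0, -0.03, 0, 0, 0], [0, 0, -0.03, 0, 0, 0]])

```text
t: 36.65
eef_pos: [469.2, -282.1, 352.5]
eef_rot: [0.0, -0.131, 0.991, -0.0]
contact_force: [0.8, -0.4, 0.7]
grip_width: 80.3
grasp_force: 0.0
```

Call:
move_arm(deltas=[[0.03, 0, -0.03, 0, 0, 0], [0.04, 0, 0, 0, 0, 0], [0.04, 0, 0, 0, 0, 0], [0.04, 0, 0, 0, 0, 0], [0, 0, 0, 0, 0, 0], [0, 0, 0, 0, 0, 0], [0, 0, 0, 0, 0, 0], [0, 0, 0, 0, 0, 0]])

```text
t: 37.45
eef_pos: [325.5, -321.0, 380.9]
eef_rot: [0.0, -0.132, 0.991, -0.0]
contact_force: [0.4, 0.2, 0.1]
grip_width: 79.9
grasp_force: 0.0
```

```bash
python3 - <<'E'
from plant import arm
from h import *
t=arm.capture('top');s=arm.capture('side');o=arm.get_obs();print(o['eef_pos'],o['contact_force'])
W=np.hstack([crop(t,395,185,80,100,5),crop(s,320,275,80,100,5)])[:600,:800];cv2.imwrite('pics/g8.png',W)
t0=pickle.load(open('top0.pkl','rb'));s0=pickle.load(open('side0.pkl','rb'))
for c,(y0,y1,x0,x1),k in((t0,(220,275,415,455),38),(t,(220,275,415,455),38),(s0,(295,345,325,380),45),(s,(295,345,325,380),45)):
    g=c['img'].max(2)[y0:y1,x0:x1];n,l,st,ce=cv2.connectedComponentsWithStats((g<k).astype('uint8'));i=1+st[1:,4].argmax();print(st[i],ce[i])
E
```

```text
[ 325.41305304 -320.96501807  380.69043859] [-0.49744326 -0.41582614 -0.49101705]
[  8   6  23  44 428] [19.45327103 27.42757009]
[  8   6  22  44 413] [19.20823245 27.03874092]
[ 10   8  39  33 501] [29.37724551 23.79241517]
[ 10   8  39  33 476] [29.51680672 23.68907563]
```

View pics/g8.png

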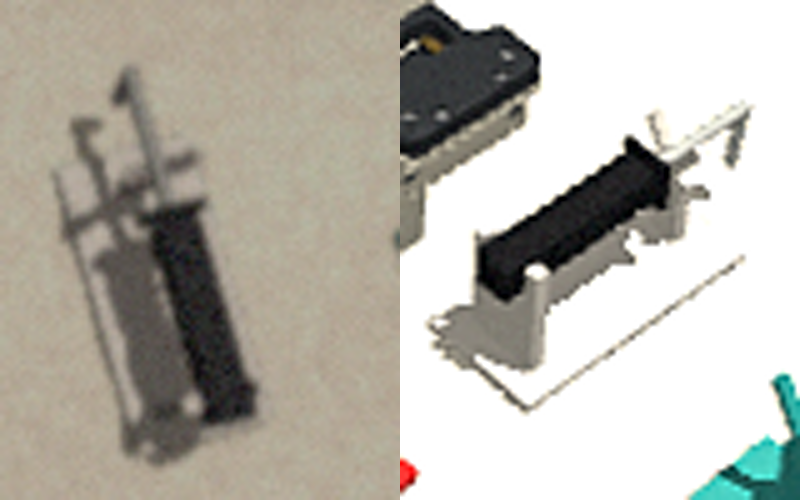

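The hook lies in the white rest as it did before: its mask centroids are within 0.5 px of the starting pictures. The gripper is clear, so I'm handing in.

```bash
python3 -c "
from plant import arm
print(arm.finish_job())"
```

```text
the job is handed in; nothing more can be done
None
```

The tray is drawn out firmly against its end stop (about 83 mm out, highest wrist-force reading about 13 N against the 25 N limit), the hook is back in its rest as it lay before, and the job is handed in; no verdict came back.

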